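Release a filter cassette from its push-push dock

ROBOT

A 6-joint arm with a two-finger parallel gripper is mounted at the origin on a cart in front of the work surface, level with it; the furniture and walls round the work are solid. World frame = base frame: x ahead of the robot, y to its left, z up, the work surface at z = 0. Lengths are in m, angles in rad, forces in N, time in s.
With the tool pointing down it reaches from about 0.425 to 1.125 m from the base axis. Payload 14.9 kg.
Tool frame: the origin (TCP) lies where the fingers leave the gripper's body, on its centre line; the fingertips stand 78 mm ahead of it and the grasp point (between the pads) lies 60 mm ahead of it (manip.pinch_z is the distance from the TCP to the grasp point, in m); z points along the fingers, y is the line along which they close (so a half turn about z gives the same grasp; the last joint's range is limited). The gripper opens to 91 mm and grips with 3 to 60 N. Pads are 32 mm wide; open, the fingers measure 118 mm over their backs; the gripper's body (76 mm by 178 mm) begins 60 mm behind the grasp point.
Start: joints at [-1.146, 0.379, 1.734, -0, 1.028, -0.033], TCP at [0.309, -0.628, 0.292] pointing down, gripper open.
Joint ranges: [-2.77, 2.77], [-0.74, 2.19], [0, 2.66], [-1.06, 4.2], [0.31, 2.87], [-3.08, 3.08]. Speed limits (rad/s): [1.89, 1.89, 2.39, 3.14, 3.14, 3.14].

INTERFACE

Orientations are given as a unit quaternion [x, y, z, w].
In Python, from station import manip gives the robot as it stands.
- The arm moves only by the tool servo_tool, never from a script. Its argument "deltas" is a list of rows, each an object with "turn": the turn, a rotation vector about the tool's x, y, z in degrees, a list of three; "slide": the shift along the tool's x, y, z in m, a list of three; "fingers": the closure, from 0 (fully open) to 1 (shut). In form: [{"turn": [ax, ay, az], "slide": [dx, dy, dz], "fingers": fingers}, ...]. A call has 1 to 12 rows; each row is the pose to reach, as a shift and turn from the pose commanded when the call began, along the tool's axes at that moment; what a row does not reach only later rows make up. A row lasts 1/12 s, in which the tool goes at most 41.7 mm and 7.16 degrees, less where a joint would pass 70% of its speed; a pose out of reach is approached as far as the arm can. A call with a gripper value outside its range is refused whole. The fingers move at their own pace and stop on an object; the grip force is fixed at half the most. Time passes only in rows, so rows that repeat a pose let the fingers close. It gives the time, the measured TCP pose, the force, the opening and the grip force at its end, in the units of the state.
- manip.sense(): the state, without advancing time (a new reading comes with each control period).
- manip.read_camera(name): name is "scene" or "top" or "wrist"; returns a dict with "img" (400x640x3 uint8, red, green, blue), "fx", "fy", "cx", "cy" (pixels), "R" (3x3) and "t" (3): a world point X has camera coordinates R X + t. Camera axes: x right, y down, z forward; pixel columns grow to the right and rows downward; lengths in m; the calibration is good to about 2 mm. A picture is of the moment at which its call begins. There is no depth.
- manip.sign_off(): hands the job in; it is judged then, once.
The state is a dict: "time": time; "joint_positions": joint angles; "joint_vel": joint speeds; "effort": joint torques, N m; "position": TCP position; "tcp_rot": TCP orientation; "force": force on the tool from outside, world axes, zero at the start; "wrist_torque": the same for the moment, N m; "grip_width": finger opening in m; "finger_force": force on a finger pad.
Only numpy, scipy, OpenCV 4.12 (cv2) and the standard library are available. Lean on these libraries where they do the work, as an engineer would, in place of code of your own. Each camera call takes 0.05 s, during which the arm holds its last target. There are 200 camera calls.

TASK

Of the two docks on the bench, take the cassette with the round thumb pad out of its dock: push it down until its push-push latch trips, let it spring up, draw it out and stand it upright in the steel tray. Leave the other cassette, with the three bars on top, seated as it is.

Things in the scene. Friction and masses are not known exactly. Their poses are not given: they have to be found in the camera images.
- filter_cassette_center (a point): Centre (half-way up) of the loose cassette to take out: black block, 60 x 38 x 50 mm (own x, y, z; z up), 0.10 kg, a round metal pad 25 mm across on its top. At the start latched in the 64 x 42 mm well of a fixed grey dock, its top face flush with the dock's top (70 mm over the bench), so not grippable. Sprung up it stands 32 mm out of the dock: grip it across the 38 mm width (its y).
- filter_cradle (a joint): Height (m) of the spring cradle on which that cassette rests loose: 0 to 0.001 latched; negative pressed deeper with 3 to 5 N (latch trips near -0.007; solid stop at -0.010, press to it to be sure); once let go it rises by itself in about 0.6 s to +0.032 with the cassette and stays up. Pressed fully down again it latches again. Dock: x -38 to +54 mm, y -29 to +29 mm from the cassette's centre.
- spare_cassette_center (a point): Centre of the other cassette, of the same size and make but with three straight metal bars across its top, latched in a like dock of its own. It must stay as it is (moved by 6 mm at most).
- tray: Shallow open steel tray, 120 x 120 mm outside, walls 4 mm thick and 14 mm high, inner floor 4 mm above the bench. Origin at the centre of its underside, x and y along its sides. It does not move.
Not all that is in view belongs to the job. What is shaped like the part that bears filter_cassette_center but yellow is not meant.

How it is judged:
On the way:
1. the latch is tripped and the cradle has sprung up (value of joint filter_cradle above 0.026 m), for 0.1 s.
At the end, for the whole second after the job is handed in: The cassette with the round thumb pad stands upright (within 10 degrees) on the floor of the tray, its centre within 45 mm of the tray's middle along each side and 23 to 35 mm above the tray's underside; the other cassette has moved less than 6 mm (x of filter_cassette_center in the frame of tray between -0.045 and 0.045 m and y of filter_cassette_center in the frame of tray between -0.045 and 0.045 m and z of filter_cassette_center in the frame of tray between 0.023 and 0.035 m and angle between filter_cassette_center's own z axis and vertical below 0.17 rad and distance of spare_cassette_center from where it was at the start of the episode below 0.006 m); the robot touches nothing.
It fails at once if the other cassette is pressed or pulled (moved by more than 6 mm) (distance of spare_cassette_center from where it was at the start of the episode above 0.006 m).
It also fails if it takes over 45 s, if anything falls off the work surface, if the arm or the gripper's body presses on something with over 40 N, if the wrist force passes 120 N, or if a joint passes its speed limit or range.

## Working session

There is one attempt and no reset: what is moved stays moved. The work goes in short steps, Python scripts to look and compute and a tool call to move; the robot and the scene stay as the last step left them, time stands still between calls to the robot, and variables do not carry over. Pictures are saved under pics/ and viewed, at most 10 in all, crops included, and the job is handed in when it is done.

Besides the shell and the picture viewer there is one more tool, called by a JSON object that holds its "fn" and its "kwargs". servo_tool: Moves the arm, as the interface text tells. Its arguments: {"type":"object","properties":{"deltas":{"type":"array","items":{"type":"object","properties":{"turn":{"type":"array","items":{"type":"number"}},"slide":{"type":"array","items":{"type":"number"}},"fingers":{"type":"number"}}}}},"required":["deltas"]}

```bash
mkdir -p pics
cat > h.py <<'E'
import numpy as np, cv2
from station import manip
def ray(c,u,v,z):
    R=np.array(c['R']);t=np.array(c['t'])
    o=-R.T@t; d=R.T@np.array([(u-c['cx'])/c['fx'],(v-c['cy'])/c['fy'],1.])
    return o+d*(z-o[2])/d[2]
def proj(c,X):
    p=np.array(c['R'])@np.array(X)+np.array(c['t']); return np.array([c['fx']*p[0]/p[2]+c['cx'],c['fy']*p[1]/p[2]+c['cy']])
def save(c,n,crop=None,s=1):
    i=c['img'][...,::-1]
    if crop: i=i[crop[1]:crop[3],crop[0]:crop[2]]
    cv2.imwrite('pics/'+n,cv2.resize(i,None,fx=s,fy=s,interpolation=cv2.INTER_CUBIC))
E
python3 - <<'E'
from h import *
import pickle
C={n:manip.read_camera(n) for n in('top','scene')}
pickle.dump(C,open('c.pkl','wb'))
for n in C: save(C[n],n+'.png')
print(manip.sense(),manip.pinch_z)
E
```

```text
{'time': 0.1, 'joint_positions': array([-1.14628699e+00,  3.79348198e-01,  1.73471116e+00, -4.12307733e-05,
        1.02850315e+00, -3.33085647e-02]), 'joint_vel': array([ 2.59071833e-05, -1.04893417e-03, -2.08943960e-03,  2.17371551e-04,
       -2.87100232e-04,  7.81082948e-04]), 'effort': array([-3.11804572e-03, -7.65036106e+01, -4.35292304e+01,  6.51404983e-02,
        3.98368493e-02, -6.19026494e-06]), 'position': array([ 0.30926482, -0.62767174,  0.29166491]), 'tcp_rot': array([ 9.73912020e-01,  2.26925411e-01, -1.11564506e-04, -4.72251183e-04]), 'force': array([-0.59463455, -0.02345049,  0.23973131]), 'wrist_torque': array([ 0.08016656,  0.011346  , -0.0246234 ]), 'finger_force': 0.0, 'grip_width': 0.09104979561525152} 0.0595
```

View pics/top.png

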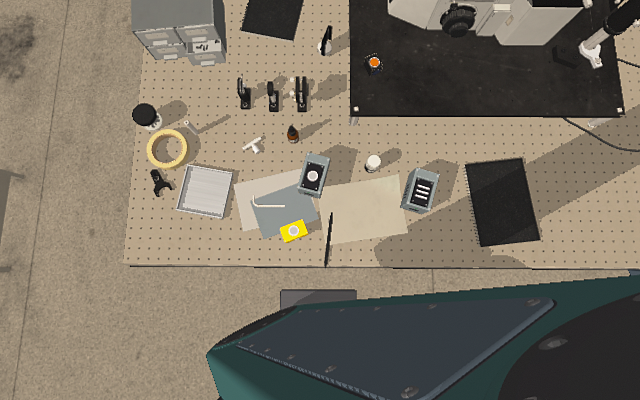

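View pics/scene.png

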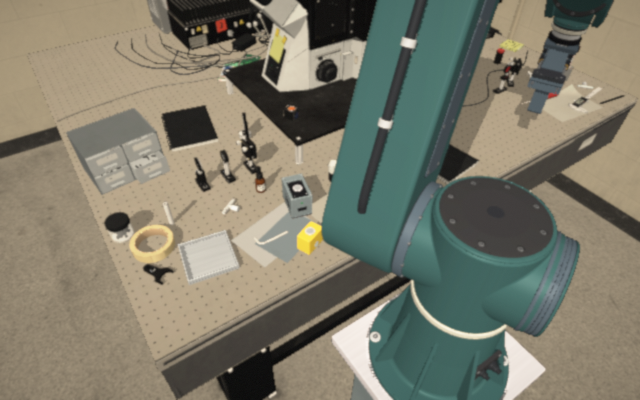

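Top view: the candidates are the black cassette with a round pad (313,177), the cassette with three bars (422,190) and the yellow block with a round pad (293,231). I choose the one at (313,177). The tray is at (205,190), and a thin upright plate stands near (329,240). The scene view shows the same layout.

Run:
```python
from h import *
import pickle
C=pickle.load(open('c.pkl','rb'));c=C['top']
save(c,'crop.png',(165,140,355,275),4)
print('camheight',-np.array(c['R']).T@np.array(c['t']))
print('pad',ray(c,313,176,.07),'bars',ray(c,422,191,.07),'tray',ray(c,205,190,.01),'yellow',ray(c,293,231,.05))
```

```text
camheight [0.32122231 0.00388447 0.91036115]
pad [0.50930421 0.01529882 0.07      ] bars [ 0.47456426 -0.24098562  0.07      ] tray [0.48512146 0.28867226 0.01      ] yellow [0.38047029 0.06184058 0.05      ]
```

View pics/crop.png

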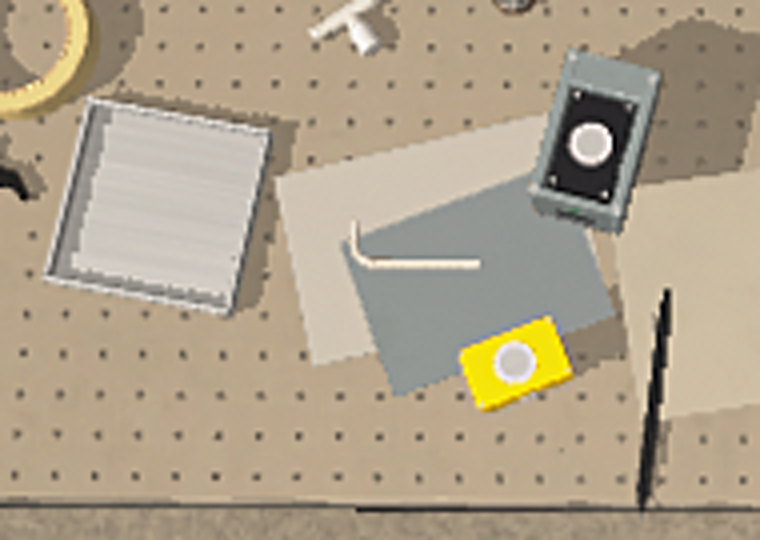

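Run:
```python
from h import *
import pickle
from scipy.optimize import least_squares
C=pickle.load(open('c.pkl','rb'));c=C['top']
f=lambda u,v,z:ray(c,165+(u+.5)/4-.5,140+(v+.5)/4-.5,z)
print('pad',f(591,145,.071))
# pad centroid
h=cv2.cvtColor(c['img'],cv2.COLOR_RGB2HSV)
m=(c['img'].min(2)>150).astype(np.uint8); n,l,s,ce=cv2.connectedComponentsWithStats(m[160:195,300:325]); print([(s[i,4],ce[i]+[300,160]) for i in range(1,n)])
# dark cassette
m=(c['img'].max(2)<70).astype(np.uint8); sub=m[155:196,295:335]
n,l,s,ce=cv2.connectedComponentsWithStats(sub); i=1+np.argmax(s[1:,4])
cn,_=cv2.findContours((l==i).astype(np.uint8),0,1); P=np.vstack(cn)[:,0]+[295,155]
W=np.array([ray(c,u,v,.07)[:2] for u,v in P]); (cx,sz,a)=cv2.minAreaRect((W*1000).astype(np.float32)); print('cassette',cx,sz,a)
# tray rim corners
T=[f(90,98,.014),f(271,127,.014),f(232,314,.014),f(45,279,.014)]
T=np.array(T);print(T,T.mean(0),[np.linalg.norm(T[i]-T[i-1]) for i in range(4)])
D=np.array([f(570,50,.07),f(662,75,.07),f(622,222,.07),f(533,187,.07)]);print(D.round(3),[np.linalg.norm(D[i]-D[i-1]).round(3) for i in range(4)])
print('plate ends at z0',f(668,290,0),f(642,508,0),'nadir',proj(c,[.321,.0039,0]),f(668,290,.3),f(642,508,.3))
```

```text
pad [0.50937565 0.01676711 0.071     ]
[(np.int32(63), array([306.92063492, 166.63492063])), (np.int32(3), array([320., 160.])), (np.int32(1), array([309., 163.])), (np.int32(1), array([322., 166.])), (np.int32(75), array([317.16      , 184.13333333])), (np.int32(85), array([312.25882353, 175.41176471])), (np.int32(5), array([300.2, 181. ])), (np.int32(1), array([303., 184.])), (np.int32(20), array([323.2, 190.9])), (np.int32(1), array([316., 188.]))]
cassette (508.79052734375, 17.35301971435547) (39.50639724731445, 61.41655349731445) 75.30536651611328
[[0.55114946 0.33699265 0.014     ]
 [0.53279085 0.22068606 0.014     ]
 [0.41372741 0.2394183  0.014     ]
 [0.43491626 0.35722135 0.014     ]] [0.48314599 0.28857959 0.014     ] [np.float64(0.11798032816560658), np.float64(0.11774660243140624), np.float64(0.12052800057742669), np.float64(0.11969347128839464)]
[[ 0.568  0.03   0.07 ]
 [ 0.553 -0.025  0.07 ]
 [ 0.463 -0.002  0.07 ]
 [ 0.484  0.051  0.07 ]] [np.float64(0.086), np.float64(0.057), np.float64(0.092), np.float64(0.056)]
plate ends at z0 [ 0.43195124 -0.03142714  0.        ] [ 0.29710722 -0.01527069  0.        ] nadir [317.37836135 256.70387548] [ 0.39546168 -0.01979057  0.3       ] [ 0.30505409 -0.00895831  0.3       ]
```

{"fn": "servo_tool", "kwargs": {"deltas": [{"turn": [0, 0, 40.8], "slide": [0.343, -0.199, 0], "fingers": 1}, {"turn": [0, 0, 40.8], "slide": [0.343, -0.199, 0], "fingers": 1}, {"turn": [0, 0, 40.8], "slide": [0.343, -0.199, 0], "fingers": 1}, {"turn": [0, 0, 40.8], "slide": [0.343, -0.199, 0], "fingers": 1}, {"turn": [0, 0, 40.8], "slide": [0.343, -0.199, 0], "fingers": 1}, {"turn": [0, 0, 40.8], "slide": [0.343, -0.199, 0], "fingers": 1}, {"turn": [0, 0, 40.8], "slide": [0.343, -0.199, 0], "fingers": 1}, {"turn": [0, 0, 40.8], "slide": [0.343, -0.199, 0], "fingers": 1}, {"turn": [0, 0, 40.8], "slide": [0.343, -0.199, 0], "fingers": 1}, {"turn": [0, 0, 40.8], "slide": [0.343, -0.199, 0], "fingers": 1}, {"turn": [0, 0, 40.8], "slide": [0.343, -0.199, 0], "fingers": 1}, {"turn": [0, 0, 40.8], "slide": [0.343, -0.199, 0], "fingers": 1}]}}

```text
time: 1.1
position: [0.5295, -0.2968, 0.292]
tcp_rot: [0.992, -0.126, -0.0, -0.0]
force: [-0.3, 0.5, -0.0]
grip_width: 0.014
finger_force: 0.0
```

```bash
cat >> h.py <<'E'
from scipy.spatial.transform import Rotation as Ro
def go(p,yaw=None):
    s=manip.sense();R=Ro.from_quat(s['tcp_rot']);x=R.as_matrix()[:,0]
    print('t',s['time'],'pos',s['position'].round(4),'yaw',np.degrees(np.arctan2(x[1],x[0])).round(2),'tilt z',R.as_matrix()[:,2].round(4),'F',s['force'].round(1),'w',s['grip_width'])
    print('slide',R.inv().apply(np.array(p)-s['position']).round(4))
    if yaw is not None: print('turn',np.degrees((R.inv()*Ro.from_euler('z',yaw,degrees=True)*Ro.from_euler('x',180,degrees=True)).as_rotvec()).round(2))
E
python3 - <<'E'
from h import *
go([.509,.017,.23],-14.6)
print(manip.sense()['joint_positions'].round(2))
c=manip.read_camera('wrist'); save(c,'w1.png')
E
```

```text
t 1.1 pos [ 0.5295 -0.2968  0.292 ] yaw -14.44 tilt z [-4.e-04  2.e-04 -1.e+00] F [-0.3  0.5 -0. ] w 0.013993737846152543
slide [-0.0981 -0.2988  0.0621]
turn [-0.    0.03  0.16]
[-0.55  0.24  1.93 -0.    0.98  1.27]
```

View pics/w1.png

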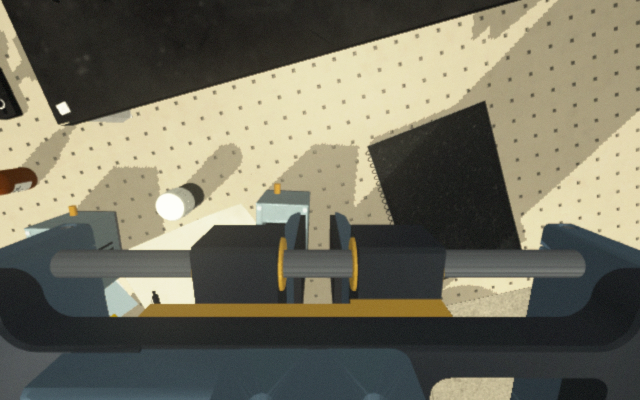

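The wrist view shows both docks (spare at about (283,205), target at about (75,240)) and the white bottle at (175,204), all well below the gripper. I'll move over the target.

{"fn": "servo_tool", "kwargs": {"deltas": [{"turn": [0, 0, 0.16], "slide": [-0.098, -0.299, 0], "fingers": 1}, {"turn": [0, 0, 0.16], "slide": [-0.098, -0.299, 0], "fingers": 1}, {"turn": [0, 0, 0.16], "slide": [-0.098, -0.299, 0], "fingers": 1}, {"turn": [0, 0, 0.16], "slide": [-0.098, -0.299, 0], "fingers": 1}, {"turn": [0, 0, 0.16], "slide": [-0.098, -0.299, 0], "fingers": 1}, {"turn": [0, 0, 0.16], "slide": [-0.098, -0.299, 0], "fingers": 1}, {"turn": [0, 0, 0.16], "slide": [-0.098, -0.299, 0], "fingers": 1}, {"turn": [0, 0, 0.16], "slide": [-0.098, -0.299, 0], "fingers": 1}, {"turn": [0, 0, 0.16], "slide": [-0.098, -0.299, 0.05], "fingers": 1}, {"turn": [0, 0, 0.16], "slide": [-0.098, -0.299, 0.085], "fingers": 1}, {"turn": [0, 0, 0.16], "slide": [-0.098, -0.299, 0.085], "fingers": 1}, {"turn": [0, 0, 0.16], "slide": [-0.098, -0.299, 0.085], "fingers": 1}]}}

```text
time: 2.15
position: [0.5084, 0.0153, 0.206]
tcp_rot: [0.992, -0.129, -0.002, 0.0]
force: [0.9, 0.2, 1.2]
grip_width: 0.0005
finger_force: 0.0
```

Run:
```python
from h import *
go([.509,.017,.148],-14.6)
c=manip.read_camera('scene'); save(c,'s2.png',(220,120,400,270),4)
c=manip.read_camera('wrist'); save(c,'w2.png')
print(proj(c,[.509,.017,.07]),proj(manip.read_camera('scene'),[.509,.017,.07]))
```

```text
t 2.15 pos [0.5084 0.0153 0.206 ] yaw -14.8 tilt z [-0.0047 -0.     -1.    ] F [0.9 0.2 1.2] w 0.00047485138551432753
slide [ 0.0004 -0.0018  0.058 ]
turn [ 0.07  0.26 -0.2 ]
[315.73857344 212.06470124] [297.33703392 188.42718284]
```

View pics/s2.png

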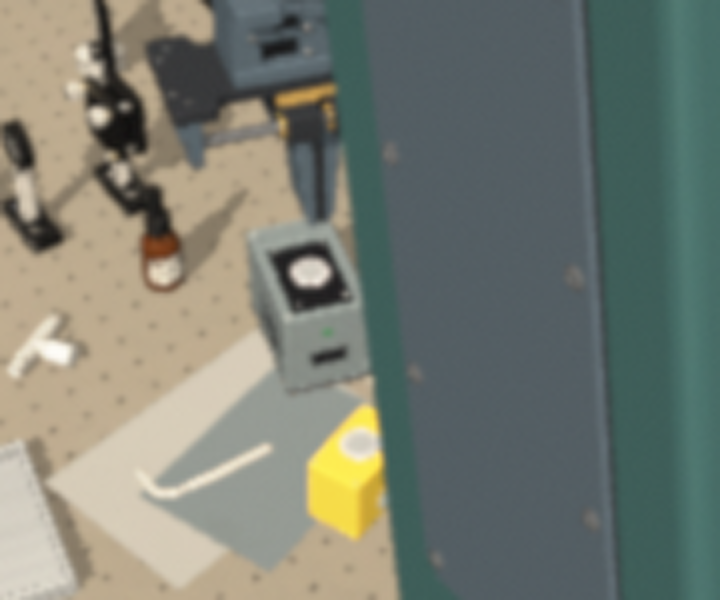

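View pics/w2.png

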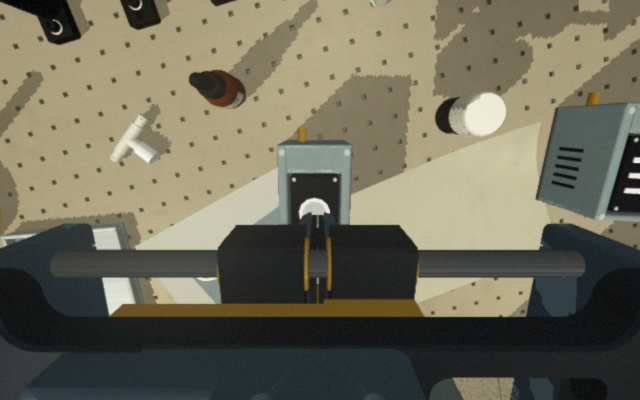

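Scene crop: the pad is at (311,271), which matches my estimate within 1 px, and the bare black top confirms the choice. Wrist view: the pad sits at (314,205), straight under the closed fingers. Next I descend.

{"fn": "servo_tool", "kwargs": {"deltas": [{"turn": [0, 0, 0], "slide": [0, 0, 0.02], "fingers": 1}, {"turn": [0, 0, 0], "slide": [0, 0, 0.04], "fingers": 1}, {"turn": [0, 0, 0], "slide": [0, 0, 0.05], "fingers": 1}, {"turn": [0, 0, 0], "slide": [0, 0, 0.05], "fingers": 1}, {"turn": [0, 0, 0], "slide": [0, 0, 0.05], "fingers": 1}]}}

```text
time: 2.72
position: [0.51, 0.016, 0.1583]
tcp_rot: [0.992, -0.128, 0.0, -0.0]
force: [-0.1, -0.1, 0.1]
grip_width: 0.0003
finger_force: 0.0
```

Run:
```python
from h import *
go([.509,.017,.138],-14.6)
```

```text
t 2.7167 pos [0.51   0.016  0.1583] yaw -14.75 tilt z [ 7.e-04 -0.e+00 -1.e+00] F [-0.1 -0.1  0.1] w 0.00027493820591722225
slide [-0.0013 -0.0007  0.0203]
turn [-0.01 -0.04 -0.15]
```

Pressing in small steps down to the stop.

{"fn": "servo_tool", "kwargs": {"deltas": [{"turn": [0, 0, 0], "slide": [-0.001, -0.001, 0.004], "fingers": 1}, {"turn": [0, 0, 0], "slide": [-0.001, -0.001, 0.008], "fingers": 1}, {"turn": [0, 0, 0], "slide": [-0.001, -0.001, 0.012], "fingers": 1}, {"turn": [0, 0, 0], "slide": [-0.001, -0.001, 0.015], "fingers": 1}, {"turn": [0, 0, 0], "slide": [-0.001, -0.001, 0.018], "fingers": 1}, {"turn": [0, 0, 0], "slide": [-0.001, -0.001, 0.018], "fingers": 1}, {"turn": [0, 0, 0], "slide": [-0.001, -0.001, 0.018], "fingers": 1}]}}

```text
time: 3.3
position: [0.5091, 0.0174, 0.1393]
tcp_rot: [0.992, -0.128, 0.0, -0.0]
force: [1.5, -0.2, 4.1]
grip_width: 0.0005
finger_force: 1.5
```

{"fn": "servo_tool", "kwargs": {"deltas": [{"turn": [0, 0, 0], "slide": [0, 0, 0.001], "fingers": 1}, {"turn": [0, 0, 0], "slide": [0, 0, 0.0015], "fingers": 1}, {"turn": [0, 0, 0], "slide": [0, 0, 0.0015], "fingers": 1}]}}

```text
time: 3.55
position: [0.5093, 0.0174, 0.1385]
tcp_rot: [0.992, -0.128, 0.0, -0.0]
force: [-1.9, 0.8, 16.9]
grip_width: 0.0003
finger_force: 8.6
```

The force rose to 17 N, so this is the solid stop. Rising clear fast and opening.

{"fn": "servo_tool", "kwargs": {"deltas": [{"turn": [0, 0, 0], "slide": [0, 0, -0.04], "fingers": 1}, {"turn": [0, 0, 0], "slide": [0, 0, -0.07], "fingers": 1}, {"turn": [0, 0, 0], "slide": [0, 0, -0.07], "fingers": 0}, {"turn": [0, 0, 0], "slide": [0, 0, -0.07], "fingers": 0}, {"turn": [0, 0, 0], "slide": [0, 0, -0.07], "fingers": 0}, {"turn": [0, 0, 0], "slide": [0, 0, -0.07], "fingers": 0}, {"turn": [0, 0, 0], "slide": [0, 0, -0.07], "fingers": 0}, {"turn": [0, 0, 0], "slide": [0, 0, -0.07], "fingers": 0}, {"turn": [0, 0, 0], "slide": [0, 0, -0.07], "fingers": 0}, {"turn": [0, 0, 0], "slide": [0, 0, -0.07], "fingers": 0}, {"turn": [0, 0, 0], "slide": [0, 0, -0.07], "fingers": 0}, {"turn": [0, 0, 0], "slide": [0, 0, -0.07], "fingers": 0}]}}

```text
time: 4.55
position: [0.5087, 0.0174, 0.2076]
tcp_rot: [0.992, -0.128, -0.0, 0.0]
force: [-0.6, 0.6, -0.5]
grip_width: 0.0645
finger_force: 0.0
```

Run:
```python
from h import *
go([.509,.017,.154],-14.6)
c=manip.read_camera('scene'); save(c,'s3.png',(220,120,400,270),4)
```

```text
t 4.55 pos [0.5087 0.0174 0.2076] yaw -14.73 tilt z [-1.e-04 -0.e+00 -1.e+00] F [-0.6  0.6 -0.5] w 0.06445631002371294
slide [0.0004 0.0003 0.0536]
turn [ 0.    0.01 -0.13]
```

View pics/s3.png

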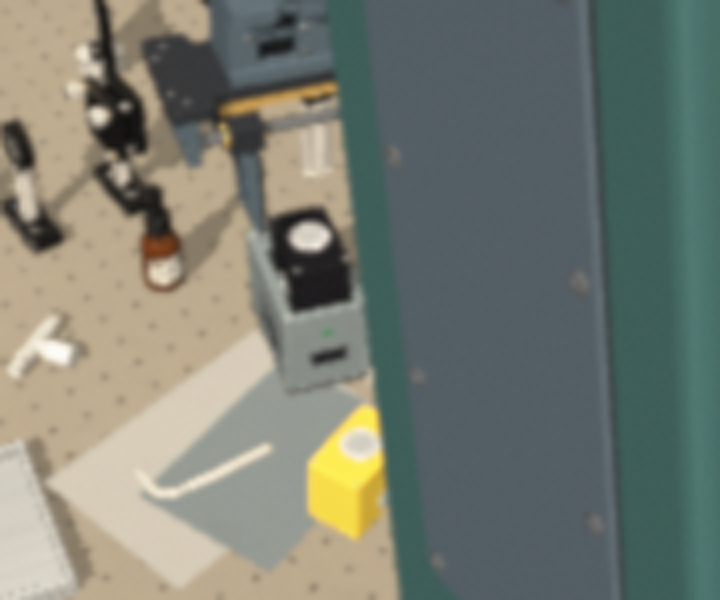

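The cassette has sprung up: its pad is now at crop (309,237), with black side walls visible above the dock. I'll descend with the fingers open, then grip.

{"fn": "servo_tool", "kwargs": {"deltas": [{"turn": [0, 0, 0], "slide": [0, 0, 0], "fingers": 0}, {"turn": [0, 0, 0], "slide": [0, 0, 0], "fingers": 0}, {"turn": [0, 0, 0], "slide": [0, 0, 0.02], "fingers": 0}, {"turn": [0, 0, 0], "slide": [0, 0, 0.04], "fingers": 0}, {"turn": [0, 0, 0], "slide": [0, 0, 0.053], "fingers": 0}, {"turn": [0, 0, 0], "slide": [0, 0, 0.053], "fingers": 0}, {"turn": [0, 0, 0], "slide": [0, 0, 0.053], "fingers": 0}]}}

```text
time: 5.18
position: [0.5086, 0.0174, 0.1545]
tcp_rot: [0.992, -0.128, -0.001, 0.0]
force: [0.8, -0.5, 0.1]
grip_width: 0.0908
finger_force: 0.0
```

{"fn": "servo_tool", "kwargs": {"deltas": [{"turn": [0, 0, 0], "slide": [0, 0, 0], "fingers": 1}, {"turn": [0, 0, 0], "slide": [0, 0, 0], "fingers": 1}, {"turn": [0, 0, 0], "slide": [0, 0, 0], "fingers": 1}, {"turn": [0, 0, 0], "slide": [0, 0, 0], "fingers": 1}, {"turn": [0, 0, 0], "slide": [0, 0, 0], "fingers": 1}, {"turn": [0, 0, 0], "slide": [0, 0, 0], "fingers": 1}, {"turn": [0, 0, 0], "slide": [0, 0, 0], "fingers": 1}, {"turn": [0, 0, 0], "slide": [0, 0, 0], "fingers": 1}, {"turn": [0, 0, 0], "slide": [0, 0, 0], "fingers": 1}, {"turn": [0, 0, 0], "slide": [0, 0, 0], "fingers": 1}]}}

```text
time: 6.02
position: [0.5088, 0.0174, 0.1548]
tcp_rot: [0.992, -0.128, -0.0, 0.0]
force: [0.0, 0.1, 1.6]
grip_width: 0.038
finger_force: 30.0
```

Gripped at 38 mm with 30 N. Drawing it up slowly at first.

{"fn": "servo_tool", "kwargs": {"deltas": [{"turn": [0, 0, 0], "slide": [0, 0, -0.006], "fingers": 1}, {"turn": [0, 0, 0], "slide": [0, 0, -0.015], "fingers": 1}, {"turn": [0, 0, 0], "slide": [0, 0, -0.03], "fingers": 1}, {"turn": [0, 0, 0], "slide": [0, 0, -0.05], "fingers": 1}, {"turn": [0, 0, 0], "slide": [0, 0, -0.07], "fingers": 1}, {"turn": [0, 0, 0], "slide": [0, 0, -0.085], "fingers": 1}, {"turn": [0, 0, 0], "slide": [0, 0, -0.085], "fingers": 1}, {"turn": [0, 0, 0], "slide": [0, 0, -0.085], "fingers": 1}]}}

```text
time: 6.68
position: [0.5091, 0.0174, 0.2408]
tcp_rot: [0.992, -0.128, 0.001, -0.0]
force: [-1.2, 0.1, -0.4]
grip_width: 0.0381
finger_force: 30.0
```

Run:
```python
from h import *
s=manip.sense();print(s['finger_force'])
go([.483,.2886,.24],-10)
```

```text
29.999779164791107
t 6.6833 pos [0.5091 0.0174 0.2408] yaw -14.73 tilt z [ 0.0021 -0.     -1.    ] F [-1.2  0.1 -0.4] w 0.038132941518125296
slide [-0.0942 -0.2556  0.0007]
turn [-0.02 -0.12 -4.73]
```

{"fn": "servo_tool", "kwargs": {"deltas": [{"turn": [0, 0, -1], "slide": [-0.01, -0.026, 0], "fingers": 1}, {"turn": [0, 0, -2], "slide": [-0.02, -0.055, 0], "fingers": 1}, {"turn": [0, 0, -3], "slide": [-0.031, -0.085, 0], "fingers": 1}, {"turn": [0, 0, -4], "slide": [-0.043, -0.117, 0], "fingers": 1}, {"turn": [0, 0, -4.7], "slide": [-0.055, -0.149, 0], "fingers": 1}, {"turn": [0, 0, -4.7], "slide": [-0.066, -0.179, 0], "fingers": 1}, {"turn": [0, 0, -4.7], "slide": [-0.077, -0.209, 0], "fingers": 1}, {"turn": [0, 0, -4.7], "slide": [-0.087, -0.236, 0], "fingers": 1}, {"turn": [0, 0, -4.7], "slide": [-0.094, -0.255, 0], "fingers": 1}, {"turn": [0, 0, -4.7], "slide": [-0.094, -0.255, 0], "fingers": 1}, {"turn": [0, 0, -4.7], "slide": [-0.094, -0.255, 0], "fingers": 1}, {"turn": [0, 0, -4.7], "slide": [-0.094, -0.255, 0], "fingers": 1}]}}

```text
time: 7.68
position: [0.4823, 0.2874, 0.2389]
tcp_rot: [0.996, -0.087, -0.001, 0.0]
force: [0.3, -1.5, -1.1]
grip_width: 0.0382
finger_force: 30.0
```

Run:
```python
from h import *
go([.483,.2886,.109],-10)
c=manip.read_camera('scene'); save(c,'s4.png',(120,100,320,290),3)
```

```text
t 7.6833 pos [0.4823 0.2874 0.2389] yaw -10.02 tilt z [-1.3e-03 -8.0e-04 -1.0e+00] F [ 0.3 -1.5 -1.1] w 0.038208659736285594
slide [ 0.0007 -0.0014  0.1299]
turn [ 0.06  0.07 -0.02]
```

View pics/s4.png

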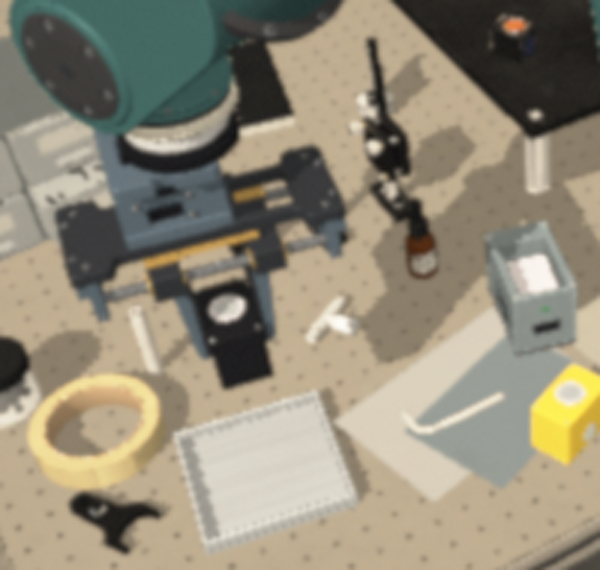

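The cassette is held upright at crop (230,330), and the tray at (265,470) is clear below it. Lowering.

{"fn": "servo_tool", "kwargs": {"deltas": [{"turn": [0, 0, 0], "slide": [0, 0, 0.025], "fingers": 1}, {"turn": [0, 0, 0], "slide": [0, 0, 0.055], "fingers": 1}, {"turn": [0, 0, 0], "slide": [0, 0, 0.085], "fingers": 1}, {"turn": [0, 0, 0], "slide": [0, 0, 0.11], "fingers": 1}, {"turn": [0, 0, 0], "slide": [0, 0, 0.122], "fingers": 1}, {"turn": [0, 0, 0], "slide": [0, 0, 0.127], "fingers": 1}, {"turn": [0, 0, 0], "slide": [0, 0, 0.13], "fingers": 1}, {"turn": [0, 0, 0], "slide": [0, 0, 0.131], "fingers": 1}, {"turn": [0, 0, 0], "slide": [0, 0, 0.131], "fingers": 1}, {"turn": [0, 0, 0], "slide": [0, 0, 0.131], "fingers": 1}]}}

```text
time: 8.57
position: [0.4833, 0.2882, 0.1099]
tcp_rot: [0.996, -0.087, 0.001, -0.0]
force: [0.5, 0.3, -0.9]
grip_width: 0.0379
finger_force: 30.0
```

{"fn": "servo_tool", "kwargs": {"deltas": [{"turn": [0, 0, 0], "slide": [0, 0, 0.001], "fingers": 1}, {"turn": [0, 0, 0], "slide": [0, 0, 0.002], "fingers": 1}, {"turn": [0, 0, 0], "slide": [0, 0, 0.003], "fingers": 1}, {"turn": [0, 0, 0], "slide": [0, 0, 0.003], "fingers": 1}, {"turn": [0, 0, 0], "slide": [0, 0, 0.003], "fingers": 1}]}}

```text
time: 8.98
position: [0.483, 0.2882, 0.1067]
tcp_rot: [0.996, -0.087, 0.0, -0.0]
force: [-3.7, -3.7, 15.2]
grip_width: 0.0379
finger_force: 30.0
```

Contact with the floor at 15 N. Releasing and rising.

{"fn": "servo_tool", "kwargs": {"deltas": [{"turn": [0, 0, 0], "slide": [0, 0, -0.0005], "fingers": 1}, {"turn": [0, 0, 0], "slide": [0, 0, -0.0005], "fingers": 0}, {"turn": [0, 0, 0], "slide": [0, 0, -0.0005], "fingers": 0}, {"turn": [0, 0, 0], "slide": [0, 0, -0.0005], "fingers": 0}, {"turn": [0, 0, 0], "slide": [0, 0, -0.0005], "fingers": 0}, {"turn": [0, 0, 0], "slide": [0, 0, -0.0005], "fingers": 0}, {"turn": [0, 0, 0], "slide": [0, 0, -0.0005], "fingers": 0}, {"turn": [0, 0, 0], "slide": [0, 0, -0.0005], "fingers": 0}, {"turn": [0, 0, 0], "slide": [0, 0, -0.0005], "fingers": 0}, {"turn": [0, 0, 0], "slide": [0, 0, -0.0005], "fingers": 0}]}}

```text
time: 9.82
position: [0.4827, 0.288, 0.1062]
tcp_rot: [0.996, -0.087, -0.0, -0.0]
force: [0.5, 0.8, 0.4]
grip_width: 0.0908
finger_force: 0.0
```

{"fn": "servo_tool", "kwargs": {"deltas": [{"turn": [0, 0, 0], "slide": [0, 0, -0.01], "fingers": 0}, {"turn": [0, 0, 0], "slide": [0, 0, -0.03], "fingers": 0}, {"turn": [0, 0, 0], "slide": [0, 0, -0.06], "fingers": 0}, {"turn": [0, 0, 0], "slide": [0, 0, -0.1], "fingers": 0}, {"turn": [0, 0, 0], "slide": [0, 0, -0.14], "fingers": 0}, {"turn": [0, 0, 0], "slide": [0, 0, -0.14], "fingers": 0}, {"turn": [0, 0, 0], "slide": [0, 0, -0.14], "fingers": 0}, {"turn": [0, 0, 0], "slide": [0, 0, -0.14], "fingers": 0}]}}

```text
time: 10.48
position: [0.4825, 0.2878, 0.2466]
tcp_rot: [0.996, -0.087, 0.0, -0.0]
force: [0.0, 0.5, -0.1]
grip_width: 0.091
finger_force: 0.0
```

Run:
```python
from h import *
c=manip.read_camera('scene'); save(c,'s5.png',(120,100,320,290),3)
```

```text
(no output)
```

View pics/s5.png

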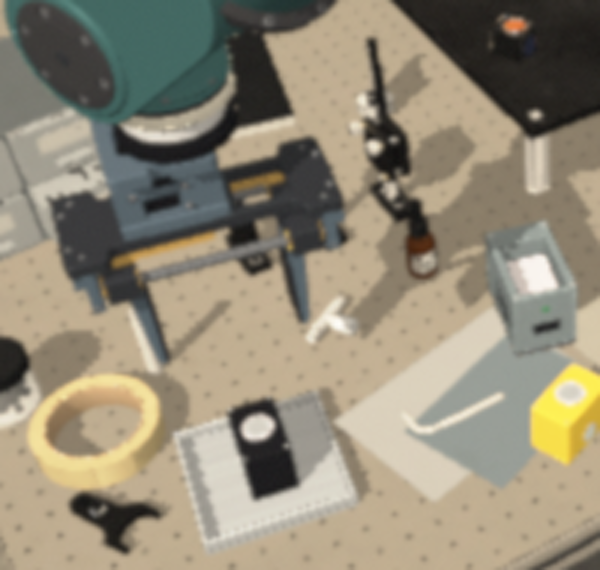

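The cassette stands upright in the middle of the tray, pad at (257,428), and the gripper is clear. Handing in.

```bash
python3 -c "from station import manip; print(manip.sign_off())"
```

```text
the job is handed in; nothing more can be done
None
```

The round-pad cassette was unlatched, drawn out and stood upright in the middle of the tray, the arm never touched the spare, and the job was handed in at about 10.5 s (no verdict returned).

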